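# Load the dried cell carrier into the photometer

### The job

Take the blue cell carrier off the drying rack by its lip, raising it enough to get its handle past the upturned tip of the peg, and stand it upright on the grey mat and let go of it. Then take it by its orange handle instead, and lower it fully home into the photometer's well with the lip in the narrow end of the well, holding it all the way down rather than dropping it in, and let go. Leave the bottle, the amber flask and the beaker as they stand.

Things in the scene. Friction and masses are not known exactly. Their poses are not given: they have to be found in the camera images.
- carrier: Loose blue cell carrier, about 180 g. Origin: centre of its underside; z up, its lip points to -x. Block 70 (x) x 40 (y) x 32 (z) mm, with an orange handle and four square glass cells (tops at z = 44, x = +-21) on top. It starts standing on the rack's plinth, the rack's peg through the window of its handle, its lip pointing to the rack's -x.
- lip (a point): Middle of the carrier's lip, a bar sticking out of the block's -x face: x from -75 to -35, 22 wide (y), z from 18 to 32 mm in the carrier's frame, open air beneath. Axes as the carrier.
- handle (a point): Middle of the top bar of the carrier's orange handle, 74 mm above the carrier's underside. Handle frame 10 thick (x) x 30 wide (y), z from 32 to 82 mm in the carrier's frame; its window, open along x, is 14 wide, z from 32 to 66; the solid bar above it is z from 66 to 82. Axes as the carrier.
- rack: Fixed drying rack. Origin on the bench under the hung carrier's handle; z up, open front to -x. Green plinth: top at z = 20 mm, x from -25 to 65, y +-65. Over it a slatted shelf, z from 126 to 134, x from -18 to 61, y +-61, hides the handle from above; the lip sticks out in front of it.
- peg_tip (a point): Top of the upturned tip of the rack's peg, 93 mm above the bench; axes as the rack. The steel peg, 6 mm thick, runs along x, centre 81 mm high, from the rear to x = -22 mm (rack frame), where the tip turns up. The handle's bar clears the tip when the carrier is raised 8 mm or more; at 24 mm the handle meets the shelf.
- photometer: Fixed white photometer, top deck 62 mm above the bench. Origin on the bench under the middle of the well; the well's narrow end is at -x. Housing x from -100 to 150, y +-85 mm; a grey screen housing, 105 mm high, covers x from 95 to 150.
- well_floor (a point): Middle of the floor of the well's wide part, 17 mm above the bench, 45 below the deck; axes as the photometer. Wide part 73.5 (x) x 43.5 (y) mm; narrow part 27 wide, x from -79 to -37, its floor 14 mm higher. Straight walls, no chamfer. With the carrier home, its origin is here with axes alike, its block's top 13 mm below the deck.
- mat: Fixed grey mat on the bench, 180 (x) x 120 (y) x 3 mm. Origin: centre of its underside.
- reagent: Bystander: white bottle with red cap, 56 mm diameter, about 140 mm high. Origin: centre of its underside.
- flask: Bystander: amber flask with long neck, 56 mm diameter, 152 mm high. Origin: centre of its underside.
- beaker: Bystander: small glass beaker, 44 mm diameter, 50 mm high, standing loose on the rack's upper shelf. Origin: centre of its underside.

How it is judged:
On the way, in this order (a step that is already met when the one before it is completed fails the run):
1. the carrier is off the rack's peg, held by its lip (x of carrier in the frame of rack below -0.035 m and contact force between the fingers and carrier above 0.5 N and distance between the grasp point and lip below 0.035 m), for 0.1 s.
2. the carrier stands upright on the mat, let go (contact force between the fingers and carrier below 0.05 N and contact force between carrier and mat above 0.5 N and angle between carrier's own z axis and vertical below 0.06 rad and linear speed of carrier below 0.03 m/s), for 0.2 s.
3. the carrier is in the well down to within 8 mm of home, still held by its handle (distance between the grasp point and handle below 0.035 m and contact force between the fingers and carrier above 0.5 N and z of carrier in the frame of well_floor below 0.008 m and horizontal distance between carrier and well_floor below 0.006 m), for 0.1 s.
At the end, for the whole second after the job is handed in: The carrier is in the photometer's well, its underside within 3 mm of the floor, within 4 mm of the middle, upright (0.05 rad), square to the well (0.09 rad), still and let go; bottle, flask and beaker upright and within 30 mm of where they began (z of carrier in the frame of well_floor below 0.003 m and horizontal distance between carrier and well_floor below 0.004 m and angle between the x axis of carrier and the x axis of well_floor, either way round below 0.09 rad and angle between carrier's own z axis and vertical below 0.05 rad and linear speed of carrier below 0.02 m/s and contact force between the fingers and carrier below 0.05 N and distance of each of reagent, flask, beaker from where it was at the start of the episode below 0.03 m and angle between each of reagent, flask, beaker's own z axis and vertical below 0.2 rad); the robot touches nothing.
It fails at once if the bottle is knocked over or pushed away (distance of reagent from where it was at the start of the episode above 0.03 m or angle between reagent's own z axis and vertical above 0.4 rad).
It fails at once if the amber flask is knocked over or pushed away (distance of flask from where it was at the start of the episode above 0.03 m or angle between flask's own z axis and vertical above 0.4 rad).
It fails at once if the beaker is knocked over or pushed away (distance of beaker from where it was at the start of the episode above 0.03 m or angle between beaker's own z axis and vertical above 0.4 rad).
It also fails if it takes over 72 s, if anything falls off the work surface, if the arm or the gripper's body presses on something with over 40 N, if the wrist force passes 120 N, or if a joint passes its speed limit or range.

### The arm

A 6-joint arm with a two-finger parallel gripper is mounted at the origin on the work surface. World frame = base frame: x ahead of the robot, y to its left, z up, the work surface at z = 0. Lengths are in m, angles in rad, forces in N, time in s.
With the tool pointing down it reaches from about 0.2 to 0.875 m from the base axis. Payload 3.4 kg.
Tool frame: the origin (TCP) lies between the finger pads; the fingertips stand 25 mm ahead of it and the grasp point (between the pads) lies 6 mm ahead of it (r.nose_length is the z of the fingertips in the tool frame, in m); z points along the fingers, x is the direction in which the jaws open and shut, and the axes are right-handed (so a half turn about z gives the same grasp; the last joint's range is limited). The gripper opens to 94 mm and grips with 3 to 60 N. Pads are 16 mm wide; open, the fingers measure 119 mm over their backs; the gripper's body (75 mm by 177 mm) begins 78 mm behind the grasp point.
Start: joints at [1.207, 0.276, 1.505, -0, 1.361, -0.121], TCP at [0.138, 0.558, 0.23] pointing down, gripper open.
Joint ranges: [-2.89, 2.89], [-0.75, 2.08], [0.22, 2.7], [-1.18, 4.32], [0.11, 2.71], [-2.7, 2.7]. Speed limits (rad/s): [2.57, 2.57, 3.14, 3.14, 3.14, 3.14].

### API

Orientations are given as a unit quaternion [w, x, y, z].
In Python, from plant import r, gripper_to, inverse_kinematics, vision, models, telemetry gives the robot as it stands. Calls block until the motion is done:
- r.move_to(position, orientation): joint-space move of the TCP to a pose.
- r.move_l(position, rot=None, vel=0.15, guard=None): straight line of the TCP; rot=None keeps the orientation; vel is the mean speed in m/s. With guard (N) it stops when the force on the tool has changed by that much, and returns True; else False.
- r.movej(angles): joint-space move.
- gripper_to(opening, f_grip=None): finger opening in m; f_grip is the grip in N (None keeps the last); returns when the fingers have stopped.
- r.hold(seconds).
- inverse_kinematics(position, orientation): joint angles nearest the present ones, or None.
- vision.snapshot(name): name is "scene" or "side" or "wrist"; returns the picture (480x640x3 uint8, red, green, blue); there is no depth.
- vision.get_calibration(name): a dict with "fx", "fy", "cx", "cy" (pixels), "D" ([k1, k2, p1, p2, k3] as OpenCV has them; the pictures are not rectified), "position" and "orientation" of the camera in the world. Camera axes: x right, y down, z forward; pixel columns grow to the right and rows downward; lengths in m; the calibration is good to about 2 mm. A picture is of the moment at which its call begins: read the wrist's pose just before it. get_calibration takes no time and is no camera call; for the wrist camera it gives the pose at the moment of the call.
A pose or a line that the arm cannot do raises r.PlanningError and nothing moves.
- r.sign_off(): hands the job in, once; it reports no verdict.
Trained networks look in the newest picture that a camera, given by its name, has taken for a name from the list of things; names that differ only in an ending like _2 or _b are one class to them, and where a whole thing is asked for, a point or a joint stands for the part that bears it (a point fixed in the world has none). Each returns a list of dicts, best first, with "score" (0 to 1); they miss things now and then, are a little off and sometimes report something else, mostly with a low value. They report only what shows in the picture. A call takes as long as a camera call.
- models.boxes_of(thing, camera): "at" ([x, y, z] in m, in world coordinates, good to about 4 mm: the middle of the surface that is visible of it).
- models.regions_of(thing, camera): "pixels" (480x640 bool, what is visible of it).
- models.mark_of(thing, camera): "at" ([x, y, z] in m, in world coordinates, good to about 4 mm: a listed point, or the origin of a listed thing).
Readings, each from a call of its own:
- telemetry.current_t(): time.
- telemetry.current_joints(): joint angles.
- telemetry.current_dq(): joint speeds.
- telemetry.current_joint_efforts(): joint torques, N m.
- telemetry.current_ee_pos(): TCP position.
- telemetry.current_tool_rot(): TCP orientation.
- telemetry.current_wrist_force(): force on the tool from outside, world axes, zero at the start.
- telemetry.current_torque(): the same for the moment, N m.
- telemetry.current_opening(): finger opening in m.
Only numpy, scipy, OpenCV 4.12 (cv2) and the standard library are available. Lean on these libraries where they do the work, as an engineer would, in place of code of your own. Each camera call takes 0.05 s, during which the arm holds its last target.

## Working session

There is one attempt and no reset: what is moved stays moved. The work goes in short steps, each a Python script; the robot and the scene stay as the last script left them, time stands still between calls to the robot, and variables do not carry over. Pictures are saved under pics/ and viewed, and the job is handed in when it is done.

```bash
ls; mkdir -p pics
python3 - <<'E'
from plant import r, gripper_to, inverse_kinematics, vision, models, telemetry
import cv2, numpy as np
for c in ["scene","side","wrist"]:
    im=vision.snapshot(c); cv2.imwrite(f"pics/{c}0.png",im[:,:,::-1])
    k=vision.get_calibration(c); print(c,np.round(k["position"],3),np.round(k["orientation"],3),k["fx"],k["D"])
    for t in ["carrier","lip","handle","rack","peg_tip","photometer","well_floor","mat","reagent","flask","beaker"]:
        m=models.mark_of(t,c)
        print(t,[(np.round(x["at"],3).tolist(),round(x["score"],2)) for x in m[:2]])
print(telemetry.current_t(),telemetry.current_tool_rot())
E
```

```text
pics
scene [ 1.102 -0.11   0.758] [-0.243  0.748  0.589 -0.188] 438.46627975289374 [-0.09037381  0.          0.          0.          0.        ]
carrier [([0.568, -0.27, 0.018], 0.69), ([0.785, -0.016, 0.001], 0.49)]
lip []
handle []
rack [([0.568, -0.271, 0.0], 0.95)]
peg_tip []
photometer [([0.581, 0.222, 0.005], 0.77)]
well_floor [([0.58, 0.223, 0.02], 0.74)]
mat [([0.492, 0.006, 0.0], 0.7), ([0.681, -0.02, 0.003], 0.17)]
reagent [([0.684, -0.018, 0.001], 0.62)]
flask [([0.79, -0.016, 0.001], 0.9)]
beaker [([0.601, -0.253, 0.136], 0.84)]
side [0.283 0.522 0.858] [ 0.098 -0.257  0.901 -0.336] 490.51801800163986 [-0.00177772  0.          0.          0.          0.        ]
carrier [([0.566, -0.273, 0.016], 0.75)]
lip [([0.516, -0.267, 0.041], 0.77), ([0.565, -0.271, 0.019], 0.47)]
handle [([0.568, -0.27, 0.098], 0.59)]
rack [([0.57, -0.266, 0.002], 0.89)]
peg_tip [([0.547, -0.267, 0.097], 0.63)]
photometer [([0.578, 0.225, 0.002], 0.68)]
well_floor [([0.578, 0.22, 0.02], 0.66)]
mat [([0.494, 0.002, 0.001], 0.85)]
reagent [([0.683, -0.014, 0.0], 0.86)]
flask [([0.786, -0.016, 0.001], 0.95)]
beaker [([0.602, -0.25, 0.133], 0.71)]
wrist [0.064 0.578 0.385] [0.105 0.781 0.61  0.082] 331.98414781026116 [-0.02594159  0.          0.          0.          0.        ]
carrier []
lip []
handle []
rack []
peg_tip []
photometer []
well_floor []
mat []
reagent []
flask []
beaker []
1.8 [-1.72360505e-05  7.87536954e-01  6.16267430e-01  1.75860463e-05]
```

View pics/scene0.png

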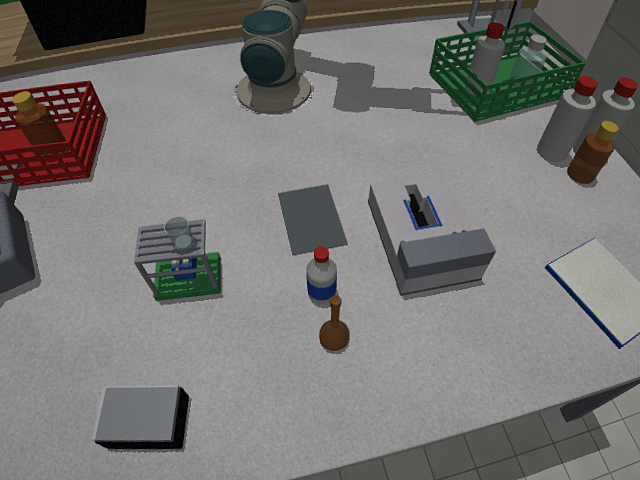

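View pics/side0.png

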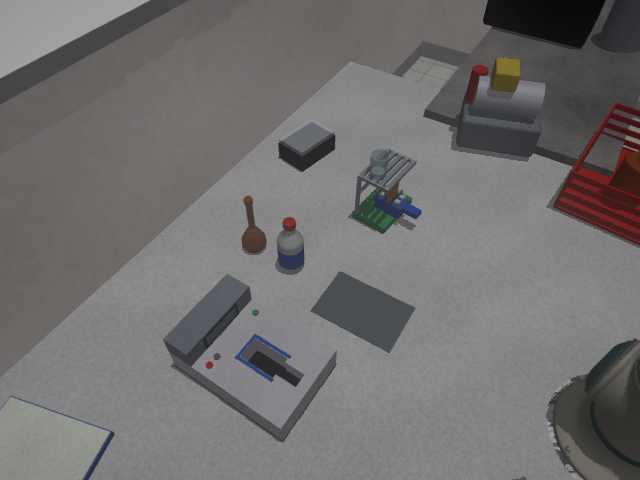

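View pics/wrist0.png

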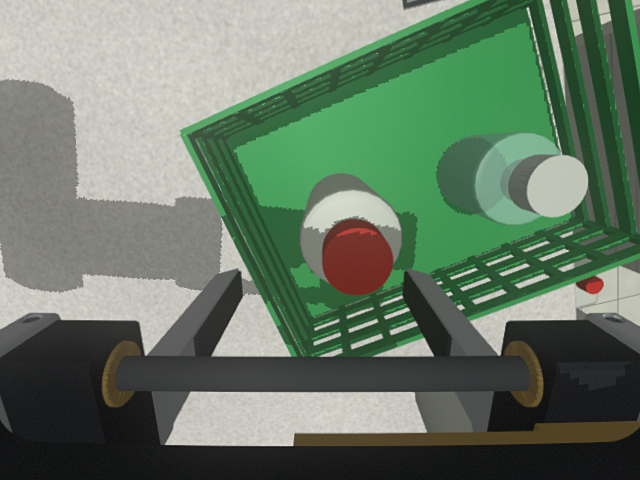

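```bash
cat > h.py <<'E'
from plant import r, gripper_to, inverse_kinematics, vision, models, telemetry
import cv2, numpy as np
from scipy.spatial.transform import Rotation as R
from scipy.optimize import least_squares
def rq(q): return R.from_quat([q[1],q[2],q[3],q[0]])
def qr(x): q=x.as_quat(); return [q[3],q[0],q[1],q[2]]
def down(jaw_yaw,tilt=0,tdir=0):
    """tool z down, tool x (jaw) at jaw_yaw; then tilted: leans the body toward direction tdir by tilt"""
    c,s=np.cos(jaw_yaw),np.sin(jaw_yaw)
    M=np.array([[c,s,0],[s,-c,0],[0,0,-1]]).T
    M=np.column_stack([[c,s,0],[s,-c,0],[0,0,-1]])
    ax=np.cross([0,0,1],[np.cos(tdir),np.sin(tdir),0])
    return R.from_rotvec(tilt*ax)*R.from_matrix(M)
def proj(P,k):
    Rw=rq(k["orientation"]).as_matrix(); P=np.asarray(P,float).reshape(-1,3)
    K=np.array([[k["fx"],0,k["cx"]],[0,k["fy"],k["cy"]],[0,0,1]])
    p,_=cv2.projectPoints(((P-k["position"])@Rw).reshape(-1,1,3),np.zeros(3),np.zeros(3),K,np.array(k["D"]))
    return p.reshape(-1,2)
def ray(px,z,k):
    K=np.array([[k["fx"],0,k["cx"]],[0,k["fy"],k["cy"]],[0,0,1]])
    u=cv2.undistortPoints(np.array(px,float).reshape(-1,1,2),K,np.array(k["D"])).reshape(-1,2)
    d=np.c_[u,np.ones(len(u))]@rq(k["orientation"]).as_matrix().T
    o=np.array(k["position"]); return o+d*((z-o[2])/d[:,2])[:,None]
def snap(n,f):
    k=vision.get_calibration(n); im=vision.snapshot(n); cv2.imwrite(f"pics/{f}.png",im[:,:,::-1])
    import pickle; pickle.dump(k,open(f"pics/{f}.pkl","wb")); return im,k
def lk(f):
    import pickle; return pickle.load(open(f"pics/{f}.pkl","rb"))
def st(): print("t",round(telemetry.current_t(),2),"p",np.round(telemetry.current_ee_pos(),4),"F",np.round(telemetry.current_wrist_force(),2),"op",round(telemetry.current_opening(),4))
E
python3 - <<'E'
from h import *
T=rq(telemetry.current_tool_rot()); p=np.array(telemetry.current_ee_pos())
k=vision.get_calibration("wrist")
print(T.inv().apply(np.array(k["position"])-p), (T.inv()*rq(k["orientation"])).as_rotvec(),T.apply([1,0,0]))
print(T.apply(T.inv().apply([0,0,0])), rq(k["orientation"]).apply([0,0,1]))
for s in (0,np.pi):
  for pos in ([.50,.22,.28],[.50,-.27,.28],[.6,.25,.3]):
    print(s,inverse_kinematics(pos,qr(down(np.pi/2+s))))
st()
E
```

```text
[ 0.00086718 -0.07712638 -0.15462914] [-0.26683268  0.00055502  0.00169994] [2.40428910e-01 9.70666749e-01 4.89433559e-05]
[0. 0. 0.] [ 0.25602721 -0.06303516 -0.96461217]
0 [ 2.87116876e-01  2.08337495e-01  1.47558168e+00 -4.44089210e-16
  1.45767348e+00 -1.28367945e+00]
0 [-6.17569805e-01  2.42441682e-01  1.42983475e+00 -4.44089210e-16
  1.46931622e+00 -2.18836613e+00]
0 [ 2.87817986e-01  3.65502033e-01  1.20332311e+00 -4.44089210e-16
  1.57276751e+00 -1.28297834e+00]
3.141592653589793 [ 2.87116876e-01  2.08337495e-01  1.47558168e+00 -4.44089210e-16
  1.45767348e+00  1.85791320e+00]
3.141592653589793 [-6.17569805e-01  2.42441682e-01  1.42983475e+00 -4.44089210e-16
  1.46931622e+00  9.53226522e-01]
3.141592653589793 [ 2.87817986e-01  3.65502033e-01  1.20332311e+00 -4.44089210e-16
  1.57276751e+00  1.85861431e+00]
t 1.8 p [0.1383 0.5582 0.2305] F [0.54 0.33 0.34] op 0.094
```

Run:
```python
from h import *
r.move_to([.53,.22,.27],qr(down(np.pi/2)))
im,k=snap("wrist","ph1"); st()
for t in ["photometer","well_floor"]:
    print(t,[(np.round(x["at"],4).tolist(),round(x["score"],2)) for x in models.mark_of(t,"wrist")[:2]])
```

```text
t 3.73 p [0.5295 0.2209 0.27  ] F [ 0.2  -0.41 -0.65] op 0.0942
photometer [([0.5818, 0.2222, 0.0015], 0.74)]
well_floor [([0.5785, 0.2208, 0.0176], 0.63)]
```

View pics/ph1.png

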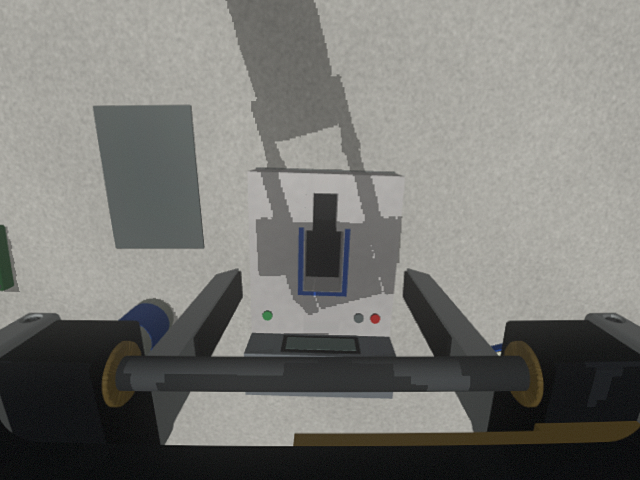

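Run:
```python
import cv2
im=cv2.imread("pics/ph1.png")[180:305,250:400]
cv2.imwrite("pics/ph1z.png",cv2.resize(im,None,fx=4.8,fy=4.8,interpolation=cv2.INTER_NEAREST))
```

```text
(no output)
```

View pics/ph1z.png

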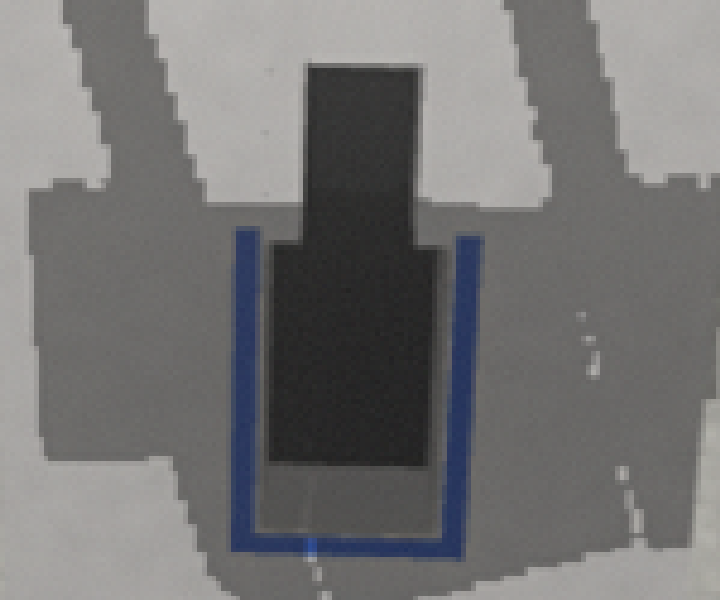

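```bash
cat > fitph.py <<'E'
from h import *
k=lk("ph1")
z=np.array([[305,65],[421,66],[267,241],[446,246],[256,533],[441,537],[302,241],[415,246]])/4.8+[250,180]-0.5
m=np.array([[-79,-13.5],[-79,13.5],[-36.75,-21.75],[-36.75,21.75],[36.75,-21.75],[36.75,21.75],[-37,-13.5],[-37,13.5]])/1000
# image left = +y? choose side by fit
w=ray(z,0.062,k); print(np.round(w,4))
for sgn in (1,-1):
    mm=m*[1,sgn]
    f=lambda v:((np.c_[np.cos(v[2])*mm[:,0]-np.sin(v[2])*mm[:,1]+v[0],np.sin(v[2])*mm[:,0]+np.cos(v[2])*mm[:,1]+v[1]])-w[:,:2]).ravel()
    s=least_squares(f,[.58,.22,0]); print(sgn,s.x,np.round(s.fun.reshape(-1,2)*1000,2).tolist())
E
python3 fitph.py
```

```text
[[0.5011 0.212  0.062 ]
 [0.5014 0.2384 0.062 ]
 [0.5424 0.2028 0.062 ]
 [0.5436 0.2447 0.062 ]
 [0.6166 0.199  0.062 ]
 [0.6177 0.2447 0.062 ]
 [0.5424 0.211  0.062 ]
 [0.5436 0.2375 0.062 ]]
1 [ 0.58006906  0.22290371 -0.02885962] [[-0.4, -0.3], [0.13, 0.28], [0.35, -0.54], [0.35, 0.98], [-0.38, 1.12], [-0.25, -1.07], [0.33, -0.49], [-0.13, 0.01]]
-1 [ 0.58006848  0.22288409 -0.02953642] [[0.39, 26.72], [-0.66, -26.67], [1.62, 42.95], [-0.92, -42.5], [0.89, 44.56], [-1.52, -44.59], [1.11, 26.51], [-0.92, -26.97]]
```

Run:
```python
from h import *
r.move_to([.61,.225,.27],qr(down(-np.pi/2)))
r.hold(.15)
im,k=snap("wrist","ph2"); st()
for t in ["photometer","well_floor"]:
    print(t,[(np.round(x["at"],4).tolist(),round(x["score"],2)) for x in models.mark_of(t,"wrist")[:2]])
c=proj([.58,.223,.062],k)[0].astype(int); print(c)
x0,y0=c-[75,62]
print(x0,y0)
cv2.imwrite("pics/ph2z.png",cv2.resize(im[y0:y0+125,x0:x0+150,::-1],None,fx=4.8,fy=4.8,interpolation=cv2.INTER_NEAREST))
```

```text
t 6.67 p [0.61   0.225  0.2701] F [ 0.09 -0.48  0.4 ] op 0.0943
photometer [([0.5815, 0.2215, -0.0014], 0.67)]
well_floor [([0.5806, 0.2233, 0.0178], 0.77)]
[325 243]
250 181
```

View pics/ph2z.png

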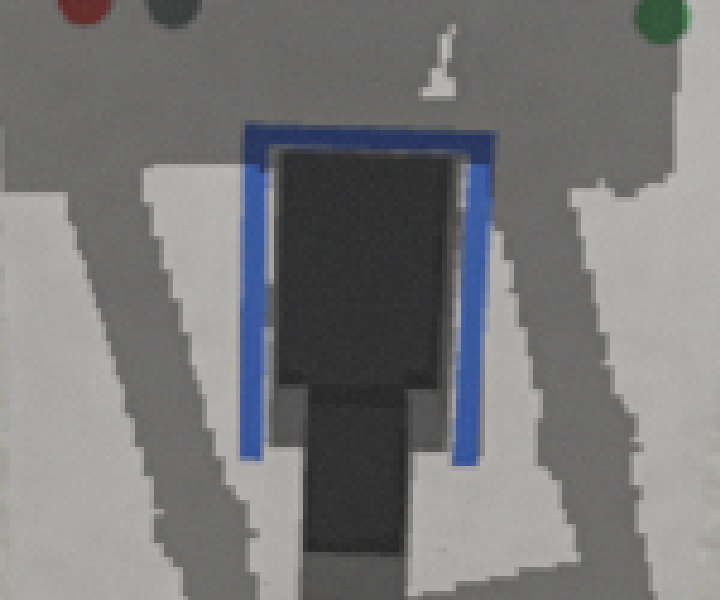

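```bash
cat > fitph2.py <<'E'
from h import *
k=lk("ph2"); 
z=np.array([[275,149],[458,155],[270,446],[447,451],[302,447],[410,450]])/4.8+[250,181]-0.5
mm=np.array([[36.75,21.75],[36.75,-21.75],[-36.75,21.75],[-36.75,-21.75],[-36.75,13.5],[-36.75,-13.5]])/1000
w=ray(z,0.062,k)
f=lambda v:((np.c_[np.cos(v[2])*mm[:,0]-np.sin(v[2])*mm[:,1]+v[0],np.sin(v[2])*mm[:,0]+np.cos(v[2])*mm[:,1]+v[1]])-w[:,:2]).ravel()
s=least_squares(f,[.58,.22,0]); print(s.x,np.round(s.fun.reshape(-1,2)*1000,2).tolist())
E
python3 fitph2.py
```

```text
[ 0.58008868  0.22332838 -0.03012501] [[0.08, 0.55], [0.23, -0.63], [-0.1, 0.54], [-0.05, 0.12], [-0.08, 0.07], [-0.08, -0.64]]
```

Run:
```python
from h import *
r.move_to([.47,-.27,.25],qr(down(np.pi/2)))
r.hold(.15)
im,k=snap("wrist","rk1"); st()
for t in ["carrier","lip","handle","rack","peg_tip"]:
    print(t,[(np.round(x["at"],4).tolist(),round(x["score"],2)) for x in models.mark_of(t,"wrist")[:2]])
```

```text
t 10.33 p [ 0.4701 -0.2698  0.25  ] F [-1.04 -0.87 -0.01] op 0.0943
carrier [([0.5665, -0.2723, 0.02], 0.66)]
lip [([0.5133, -0.2642, 0.0414], 0.95)]
handle [([0.5665, -0.2723, 0.0963], 0.74)]
rack [([0.5666, -0.2714, 0.0001], 0.81)]
peg_tip [([0.5461, -0.2715, 0.0968], 0.74)]
```

View pics/rk1.png

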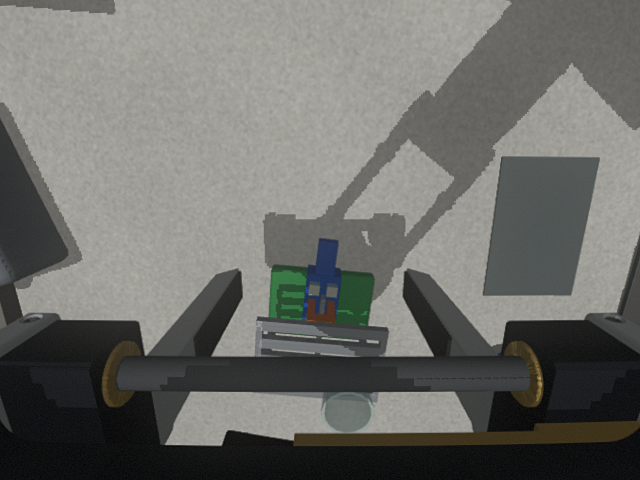

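Run:
```python
import cv2
im=cv2.imread("pics/rk1.png")[225:350,250:400]
cv2.imwrite("pics/rk1z.png",cv2.resize(im,None,fx=4.8,fy=4.8,interpolation=cv2.INTER_NEAREST))
```

```text
(no output)
```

View pics/rk1z.png

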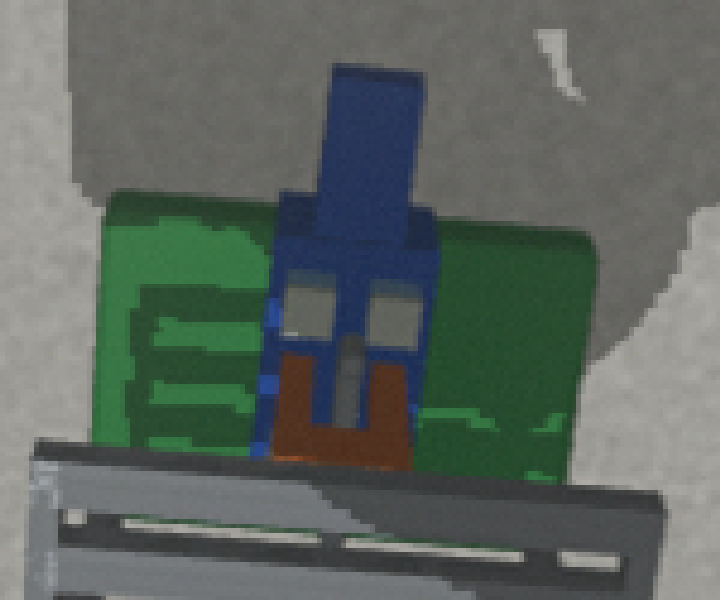

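```bash
cat > fitrk.py <<'E'
from h import *
k=lk("rk1"); S=lambda a:np.array(a)/4.8+[250,225]-0.5
def fit(z,mm,h):
    w=ray(S(z),h,k); mm=np.array(mm)/1000
    f=lambda v:((np.c_[np.cos(v[2])*mm[:,0]-np.sin(v[2])*mm[:,1]+v[0],np.sin(v[2])*mm[:,0]+np.cos(v[2])*mm[:,1]+v[1]])-w[:,:2]).ravel()
    s=least_squares(f,[.568,-.27,0]); print(np.round(s.x,4),np.round(s.fun.reshape(-1,2)*1000,2).tolist())
fit([[331,78],[424,83],[317,237],[410,241],[274,236],[437,249]],[[-75,-11],[-75,11],[-35,-11],[-35,11],[-35,-20],[-35,20]],.052)
# plinth front top corners
fit([[108,222],[595,262]],[[-25,-65],[-25,65]],.02)
fit([[35,458],[663,510]],[[-18,-61],[-18,61]],.134)
E
python3 fitrk.py
```

```text
[ 0.5681 -0.2694 -0.0927] [[-0.67, -0.53], [0.14, -0.02], [0.08, -0.75], [1.07, -0.85], [-0.48, 0.46], [-0.14, 1.69]]
[ 0.5711 -0.2702 -0.0894] [[-0.16, -1.83], [0.16, 1.83]]
[ 0.5682 -0.2703 -0.0944] [[-0.09, -0.97], [0.09, 0.97]]
```

```bash
cat >> h.py <<'E'
RK=(0.5682,-0.2699,-0.0925); PH=(0.5801,0.2231,-0.0295)
TILT=np.radians(15)
def loc(F,p):
    c,s=np.cos(F[2]),np.sin(F[2]); return np.array([F[0]+c*p[0]-s*p[1],F[1]+s*p[0]+c*p[1],p[2]])
def grasp(F,p,o):  # tcp for grasp point p in frame F (z world)
    return loc(F,p)-0.006*o.apply([0,0,1])
E
python3 - <<'E'
from h import *
o=down(np.pi/2+RK[2],TILT,np.pi+RK[2]); q=qr(o)
print(o.apply([0,0,1]),o.apply([1,0,0]))
g=grasp(RK,[-.060,0,.045],o); a=o.apply([0,0,1])
print(g)
gripper_to(.06,50)
r.move_to(g-.09*a,q); st()
r.move_l(g,vel=.1,guard=12); st()
snap("wrist","g1")
E
```

```text
[ 0.25771257 -0.02390664 -0.96592583] [9.23681476e-02 9.95724925e-01 5.55111512e-17]
[ 0.50691023 -0.26421447  0.05079555]
t 11.87 p [ 0.4844 -0.2628  0.1386] F [-0.04 -0.76  0.49] op 0.06
t 12.92 p [ 0.5073 -0.2645  0.0514] F [-0.58 -0.25  0.54] op 0.0602
```

View pics/g1.png

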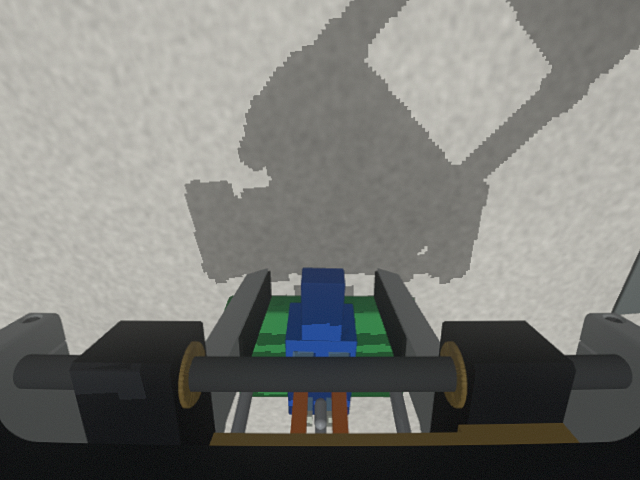

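The wrist view shows the blue lip (cols 302–344) centred between the open fingers (about 262 and 382), with the peg between the handle legs (320, 415). Next I grip and raise it 12.5 mm.

Run:
```python
from h import *
gripper_to(.015,50); st()
p=np.array(telemetry.current_ee_pos())
r.move_l(p+[0,0,.0125],vel=.04); r.hold(.1); st()
snap("wrist","g2"); im,k=snap("side","g2s")
for t in ["handle","carrier","lip","peg_tip"]:
    print(t,[(np.round(x["at"],4).tolist(),round(x["score"],2)) for x in models.mark_of(t,"side")[:2]])
cv2.imwrite("pics/g2sz.png",cv2.resize(im[130:240,330:460,::-1],None,fx=5,fy=5,interpolation=cv2.INTER_CUBIC))
```

```text
t 13.65 p [ 0.5069 -0.2642  0.0508] F [-0.18 -0.5   1.02] op 0.0213
t 14.22 p [ 0.5067 -0.2641  0.0633] F [ 0.94  0.59 -1.15] op 0.0213
handle [([0.5654, -0.2719, 0.108], 0.78)]
carrier [([0.566, -0.2702, 0.0306], 0.91), ([0.4912, 0.0058, -0.0008], 0.37)]
lip [([0.5144, -0.266, 0.0554], 0.65)]
peg_tip [([0.5458, -0.2665, 0.0957], 0.73)]
```

View pics/g2sz.png

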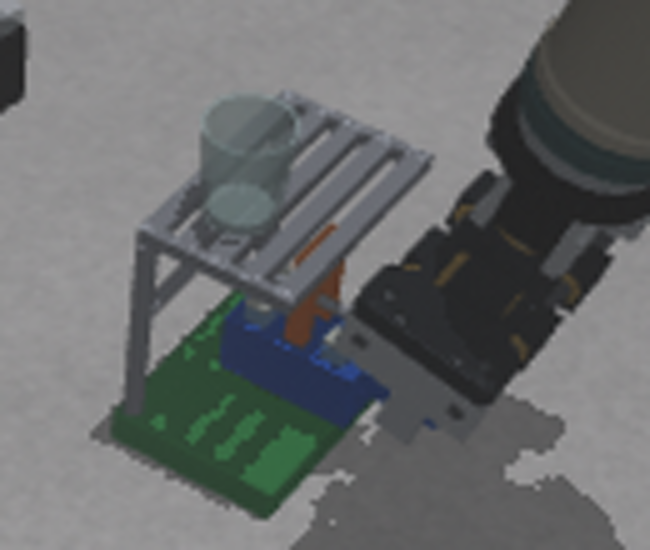

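View pics/g2.png

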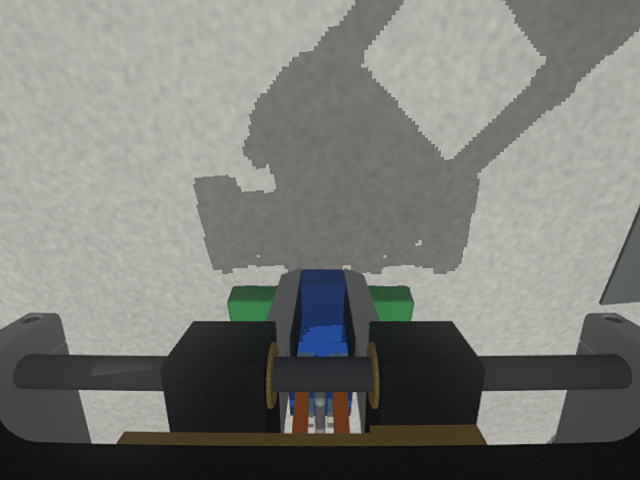

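The carrier is up about 12 mm: the handle mark reads z 0.108, against 0.097 before. In the side crop the handle (315, 290) sits below the shelf. Next I retract along the rack's -x.

Run:
```python
from h import *
d=np.array([-np.cos(RK[2]),-np.sin(RK[2]),0])
p=np.array(telemetry.current_ee_pos())
hit=r.move_l(p+d*.11,vel=.06,guard=5); print(hit); st()
snap("wrist","g3"); im,k=snap("side","g3s")
cv2.imwrite("pics/g3sz.png",cv2.resize(im[130:280,330:500,::-1],None,fx=4,fy=4,interpolation=cv2.INTER_CUBIC))
for t in ["handle","carrier"]:
    print(t,[(np.round(x["at"],4).tolist(),round(x["score"],2)) for x in models.mark_of(t,"side")[:2]])
```

```text
False
t 16.5 p [ 0.3976 -0.2541  0.0632] F [-0.54 -0.1  -1.75] op 0.0216
handle [([0.46, -0.2607, 0.1082], 0.82)]
carrier [([0.4548, -0.2638, 0.0305], 0.78)]
```

View pics/g3sz.png

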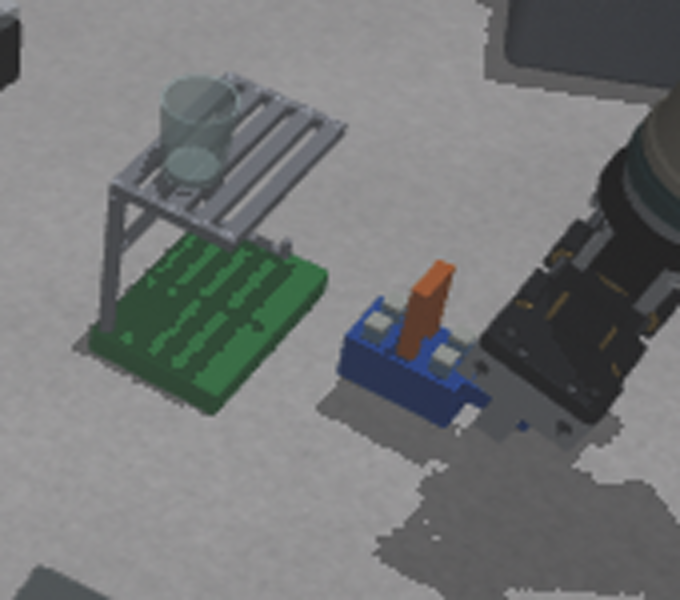

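The side crop shows the carrier fully off the peg and level in the grip, and the beaker undisturbed. Next is the mat.

Run:
```python
from h import *
F=(0.490,0.004,-0.03)
o=down(np.pi/2+F[2],TILT,np.pi+F[2])
g=grasp(F,[-.060,0,.003+.025],o)
r.move_to(g+[0,0,.06],qr(o)); st()
r.move_l(g+[0,0,.012],vel=.10); r.hold(.1)
hit=r.move_l(g-[0,0,.003],vel=.03,guard=4); print(hit); st()
gripper_to(.05); r.hold(.1); st()
r.move_l(np.array(telemetry.current_ee_pos())-.09*o.apply([0,0,1]),vel=.15)
snap("wrist","m1"); im,k=snap("side","m1s"); st()
for c in ("side","wrist","scene"):
  if c=="scene": snap("scene","m1c")
  for t in ["handle","carrier","lip"]:
    print(c,t,[(np.round(x["at"],4).tolist(),round(x["score"],2)) for x in models.mark_of(t,c)[:2]])
```

```text
t 17.73 p [0.4288 0.0055 0.0939] F [ 0.49  0.02 -1.62] op 0.0218
True
t 18.9 p [0.4287 0.0057 0.0335] F [-0.72 -1.62  3.52] op 0.0217
t 19.63 p [0.4275 0.006  0.0331] F [ 0.34  0.54 -0.  ] op 0.05
t 20.48 p [0.4036 0.0068 0.119 ] F [ 0.73 -0.4   0.4 ] op 0.0499
side handle [([0.4928, 0.0025, 0.0773], 0.85)]
side carrier [([0.4874, 0.0045, 0.0003], 0.89), ([0.4954, 0.003, -0.0006], 0.18)]
side lip [([0.435, 0.0024, 0.0247], 0.58), ([0.5786, 0.2212, 0.0176], 0.57)]
wrist handle [([0.4891, 0.0037, 0.0787], 0.68)]
wrist carrier [([0.4924, 0.0036, 0.0007], 0.73)]
wrist lip [([0.4342, 0.0041, 0.027], 0.74)]
scene handle [([0.4916, 0.0007, 0.0771], 0.81)]
scene carrier [([0.4939, 0.0011, 0.0034], 0.97)]
scene lip [([0.4338, 0.0077, 0.0285], 0.93)]
```

View pics/m1.png

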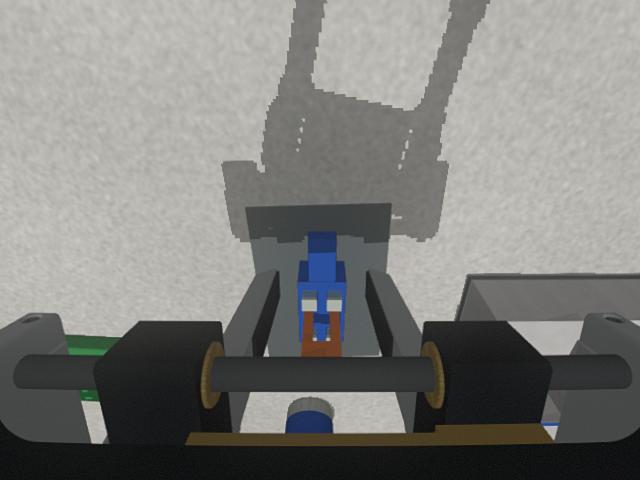

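View pics/m1s.png

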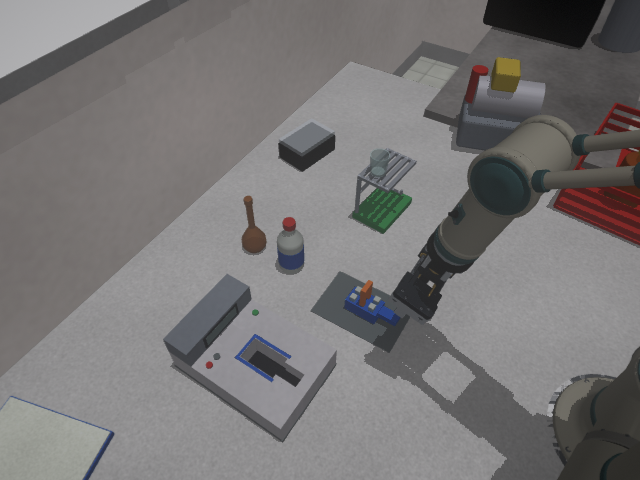

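The carrier stands upright on the mat (side view about (370, 300)), and the marks put it near (0.491, 0.003). I'll squeeze the handle lightly across y first to centre it, then take the real grip across x.

Run:
```python
from h import *
F=(0.491,0.003,-0.03)
o=down(np.pi/2+F[2]); g=grasp(F,[0,0,.077],o)
gripper_to(.06)
r.move_to(g+[0,0,.10],qr(o))
im,k=snap("wrist","m2")
for t in ["handle","carrier","lip"]:
    print(t,[(np.round(x["at"],4).tolist(),round(x["score"],2)) for x in models.mark_of(t,"wrist")[:2]])
st()
print(proj([[.491,.003,.085],[.431,.003,.035]],k))
```

```text
handle [([0.49, 0.0056, 0.0816], 0.83), ([0.5672, -0.2695, -0.0009], 0.47)]
carrier [([0.4906, 0.0011, 0.0012], 0.81)]
lip [([0.4346, 0.0034, 0.0252], 0.88)]
t 22.13 p [0.4886 0.0032 0.1822] F [-0.11 -0.54  0.26] op 0.0598
[[320.74787272 247.70818484]
 [318.74970966 167.05180977]]
```

View pics/m2.png

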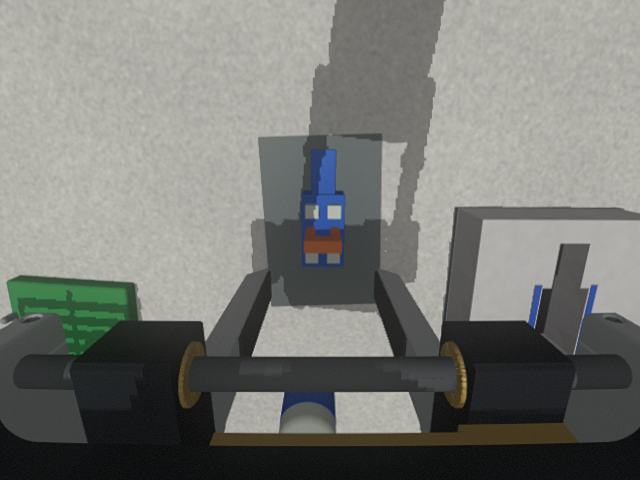

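Run:
```python
from h import *
F=(0.491,0.0035,-0.03)
o=down(np.pi/2+F[2]); g=grasp(F,[0,0,.077],o)
print(r.move_l(g,vel=.12,guard=10)); st()
gripper_to(.02,12); st()
gripper_to(.06); 
r.move_l(g+[0,0,.04],vel=.15)
o=down(F[2]); g=grasp(F,[0,0,.077],o)
r.move_to(g+[0,0,.04],qr(o)); r.hold(.1)
im,k=snap("wrist","m3"); st()
print(r.move_l(g,vel=.08,guard=10)); st()
snap("wrist","m4")
```

```text
False
t 23.12 p [0.4915 0.0034 0.0836] F [ 0.59 -0.05 -0.05] op 0.0603
t 23.69 p [0.4911 0.0035 0.0832] F [-1.04 -0.48  1.83] op 0.0297
t 26.32 p [0.4909 0.0035 0.1229] F [ 1.18 -0.2  -0.03] op 0.0599
False
t 26.97 p [0.4912 0.0035 0.0831] F [-0.68  0.46 -0.67] op 0.0602
```

View pics/m3.png

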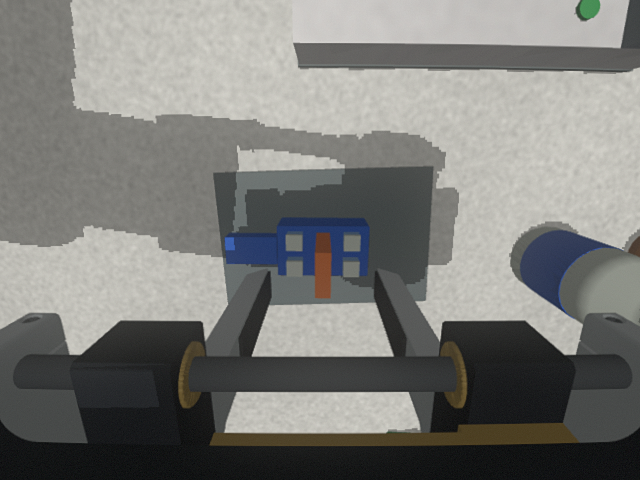

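View pics/m4.png

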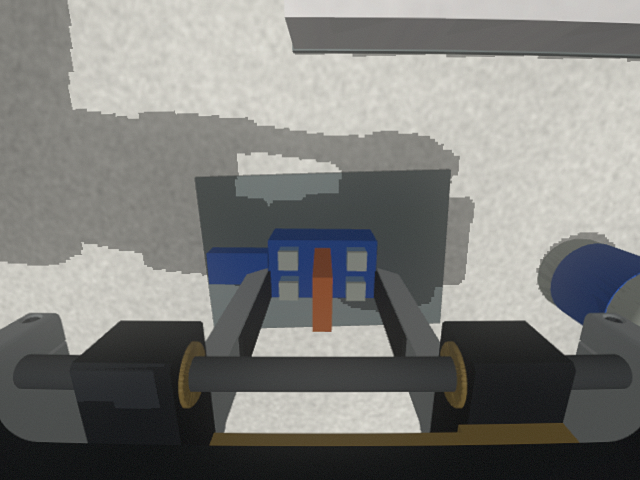

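Run:
```python
from h import *
gripper_to(.005,40); st()
p=np.array(telemetry.current_ee_pos())
r.move_l(p+[0,0,.10],vel=.12); st()
o=down(PH[2])
g=np.array([PH[0],PH[1],.097])
r.move_l(g+[0,0,.09],rot=qr(o),vel=.15); r.hold(.1); st()
r.move_l(g+[0,0,.052],vel=.08); r.hold(.15); st()
snap("wrist","w1"); im,k=snap("scene","w1c"); im2,k2=snap("side","w1s")
cv2.imwrite("pics/w1cz.png",cv2.resize(im[150:300,350:510,::-1],None,fx=4,fy=4,interpolation=cv2.INTER_CUBIC))
cv2.imwrite("pics/w1sz.png",cv2.resize(im2[280:430,180:340,::-1],None,fx=4,fy=4,interpolation=cv2.INTER_CUBIC))
```

```text
t 27.84 p [0.491  0.0035 0.083 ] F [0.08 0.03 0.64] op 0.0094
t 28.82 p [0.4903 0.0036 0.1822] F [-0.59  0.19 -2.45] op 0.0099
t 30.66 p [0.58   0.2224 0.1871] F [-0.82 -0.48 -1.8 ] op 0.0095
t 31.43 p [0.5806 0.2232 0.1497] F [ 0.55 -1.26 -1.67] op 0.0096
```

View pics/w1.png

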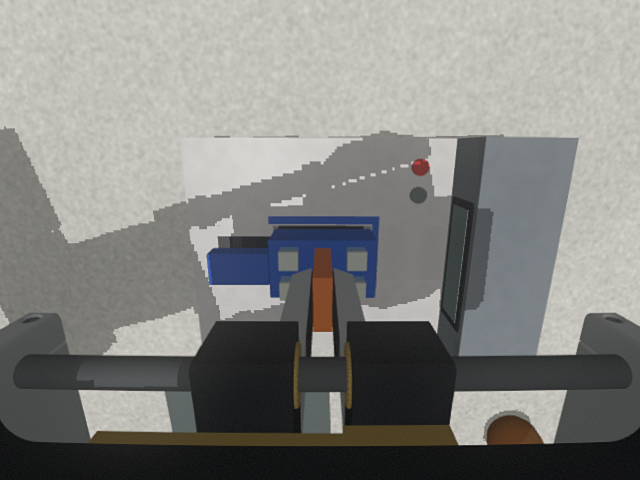

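View pics/w1sz.png

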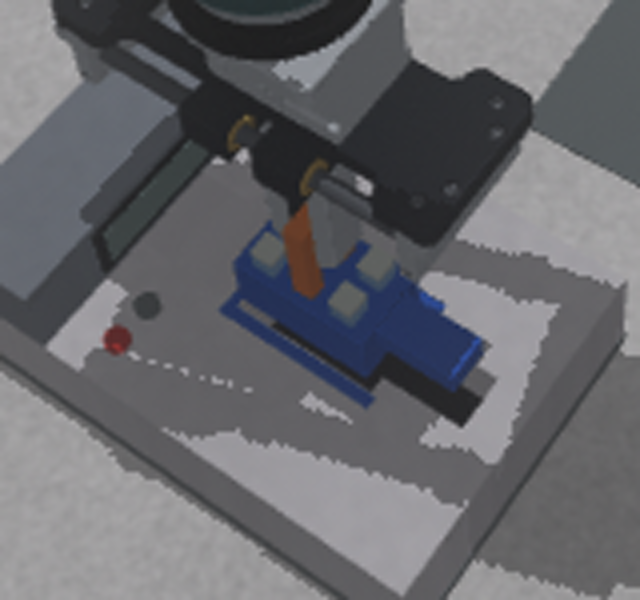

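View pics/w1cz.png

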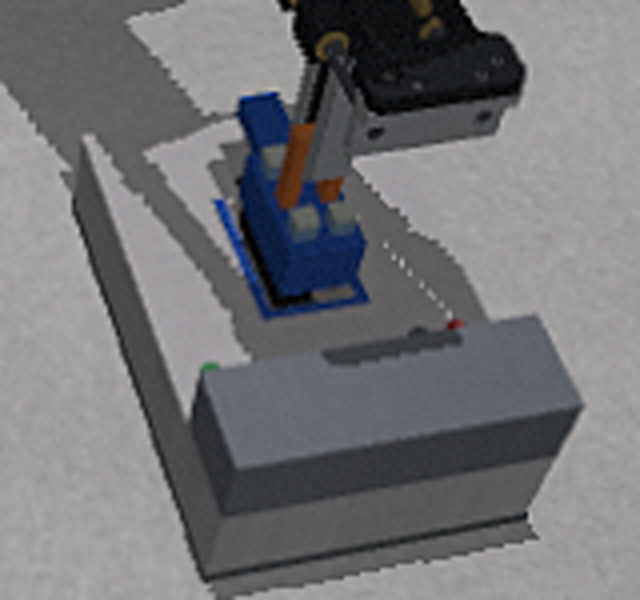

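In the views the carrier hangs square over the well, with the lip over the narrow slot. The wrist view puts the block between the blue frame lines (cols 268–378). Next is the guarded descent.

Run:
```python
from h import *
g=np.array([PH[0],PH[1],.097])
print(r.move_l(g+[0,0,.034],vel=.05,guard=5)); st()
hit=r.move_l(g-[0,0,.0015],vel=.04,guard=6); print(hit); st()
print(telemetry.current_torque())
snap("wrist","w2")
```

```text
False
t 32.09 p [0.5799 0.223  0.1305] F [ 0.08 -0.29 -1.33] op 0.0096
True
t 32.88 p [0.5795 0.2229 0.097 ] F [-0.3   0.87  3.54] op 0.01
[-0.06964541  0.05661357 -0.00904368]
```

View pics/w2.png

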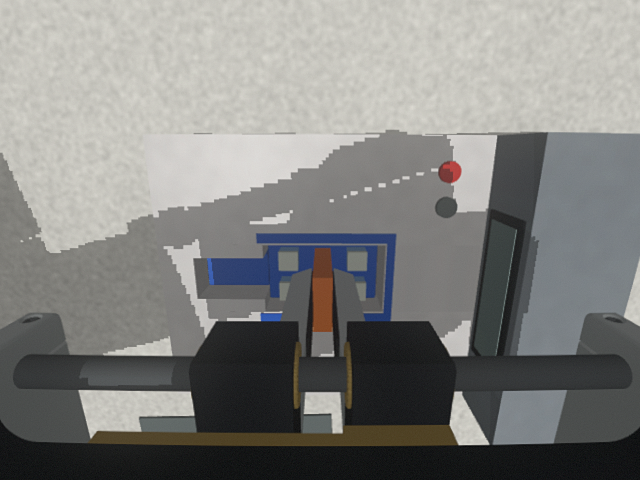

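It touched the floor with the TCP at 0.097, which is the home height, and the lip is in the narrow end (cols 210–268). I'll hold briefly, let go and back off.

Run:
```python
from h import *
r.hold(.25); st()
gripper_to(.045); r.hold(.1); st()
p=np.array(telemetry.current_ee_pos())
r.move_l(p+[0,0,.12],vel=.12); r.hold(.3)
snap("wrist","e1"); im,k=snap("scene","e1c"); im2,_=snap("side","e1s"); st()
for c in ("side","wrist","scene"):
  for t in ["handle","carrier","reagent","flask","beaker"]:
    print(c,t,[(np.round(x["at"],4).tolist(),round(x["score"],2)) for x in models.mark_of(t,c)[:1]])
cv2.imwrite("pics/e1sz.png",cv2.resize(im2[280:430,180:340,::-1],None,fx=4,fy=4,interpolation=cv2.INTER_CUBIC))
```

```text
t 33.18 p [0.5795 0.2229 0.097 ] F [-0.32 -0.42  5.65] op 0.0098
t 34.0 p [0.5786 0.2227 0.096 ] F [-0.5   0.88  0.61] op 0.0448
t 35.6 p [0.5786 0.2227 0.2158] F [ 0.78 -0.68  0.  ] op 0.0451
side handle [([0.5787, 0.2217, 0.0924], 0.78)]
side carrier [([0.5735, 0.2213, 0.0139], 0.6)]
side reagent [([0.6827, -0.0158, 0.0016], 0.88)]
side flask []
side beaker [([0.6009, -0.2468, 0.1341], 0.59)]
wrist handle [([0.5791, 0.2218, 0.0949], 0.94)]
wrist carrier [([0.5799, 0.2229, 0.0187], 0.57)]
wrist reagent []
wrist flask []
wrist beaker [([0.522, 0.2241, 0.0394], 0.22)]
scene handle [([0.5755, 0.2206, 0.0904], 0.74)]
scene carrier [([0.5808, 0.2215, 0.0144], 0.87)]
scene reagent [([0.6838, -0.0196, 0.0031], 0.92)]
scene flask [([0.7887, -0.0159, 0.001], 0.69)]
scene beaker [([0.6024, -0.2543, 0.1358], 0.8)]
```

View pics/e1.png

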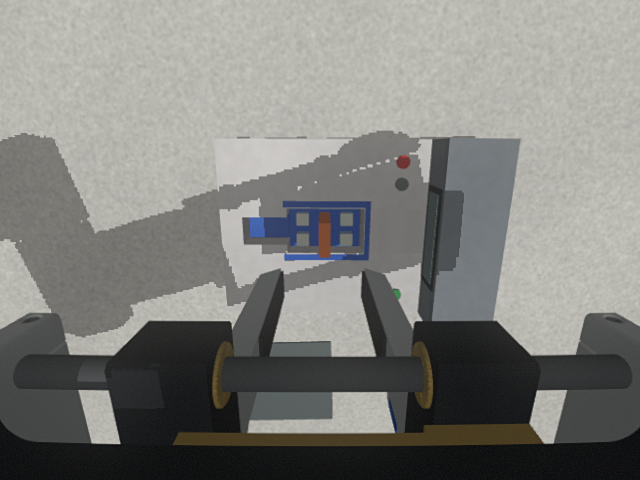

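View pics/e1sz.png

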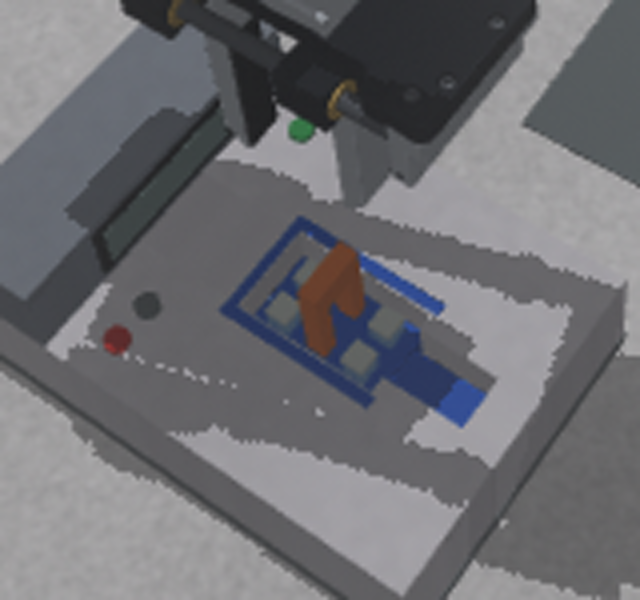

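View pics/e1c.png

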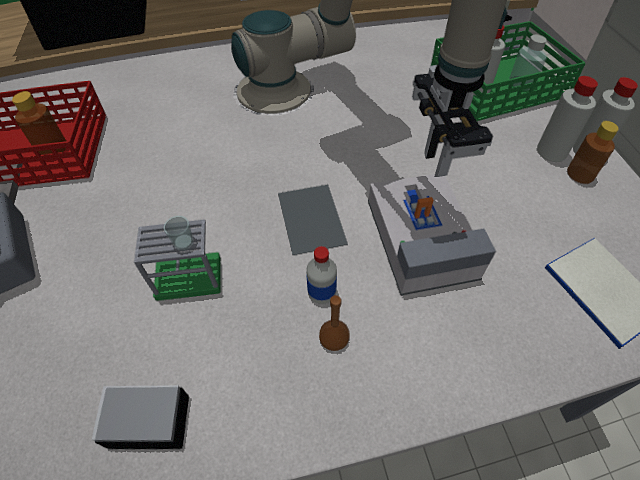

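Run:
```python
from h import *
r.sign_off(); st()
```

```text
the job is handed in; nothing more can be done
the job is handed in; nothing more can be done
```

The job is handed in at about 36 s of the 72 s limit, and my last checks agree that the carrier is home in the photometer's well.

- **Off the rack:** I gripped the carrier by its lip, raised it 12.5 mm and drew it off the peg without contact. I then stood it on the mat and let go.
- **Handle grip:** I closed lightly on the handle across its width to centre it, then gripped it firmly across its thickness. I lowered it into the well under a force guard, touched the floor at the expected home height (TCP z = 0.097 m), and let go while it rested there.
- **Final position:** The wrist camera puts the carrier at (0.580, 0.223, 0.019), against a measured well centre of (0.580, 0.223, 0.017). In the pictures the lip is in the narrow end and the carrier sits square.
- **Other marks:** The scene and side marks differ by up to about 7 mm; the worst is the side camera's x of 0.5735. They are rated good to only about 4 mm, so I gave more weight to the contact height and the pictures.
- **Bystanders:** The bottle, flask and beaker read within about 5 mm of their first marks and look upright. At the end the side camera did not find the flask, but the scene camera did.

The under-3 mm seating depth rests on that contact height, since the cameras cannot resolve it directly. The sign-off gave no verdict.

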